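# Tip the reading light out of its bedside tube

## Task

The orange reading light lies inside the blue-tabbed clear tube. Press the blue tab down so the tube tips and the light slides out to the lip, then grip its exposed end, draw it out of the tube and lay it gently flat in the dark wooden tray. Leave the grey-tabbed tube with the denture brush as it is.

Things in the scene. Friction and masses are not known exactly. Their poses are not given: they have to be found in the camera images.
- blue_tab (a point): Mid-top of the blue thumb tab (33 x 32 mm) at the mouth of a clear tube, 38 mm outside, 30 inside. x: along the tube to its closed end; z: tab's upward normal. Level pivot at x 122, z 28 mm of this frame, 125 mm above the table. Pressed down (1 N), the tab tips the mouth down, stop at 25 degrees; stays as left. Tube mouth at x = 79 mm, lip at x = 19 mm, between them two wires; wires and lip under 12 mm wide, open above.
- light: Orange pen light, 120 mm long, 16 mm diameter, about 40 g, origin at its centre, x axis away from its white lens end. Starts level in the blue-tabbed tube, lens end 3 to 7 mm inside the mouth. Slides beyond 16 degrees of tilt until 60 mm stick out over the wires, stopped by the lip, 6.5 mm above its underside: once gripped, raise it 9 mm square to the tube, then draw it 75 mm along the tube.
- tray: Dark wooden open tray standing fixed on the table, 210 mm (its x) x 140 mm (its y) outside, 18 mm high, walls and floor 5 mm thick. Origin at the centre of its underside.
- grey_tab (a point): Mid-top of the grey thumb tab of a second, like tube and stand with grey parts, holding a grey denture brush; same sizes and axes as the blue one. Not to be tipped.

How it is judged:
By the outcome, as a careful person would: the job done as asked, in the order asked, and still so for the second after the job is handed in, with the robot touching nothing.
It also fails if it takes over 51 s, if anything falls off the work surface, if the arm or the gripper's body presses on something with over 40 N, if the wrist force passes 120 N, or if a joint passes its speed limit or range.

## Robot

A 7-joint arm with a two-finger parallel gripper is mounted at the origin on the work surface. World frame = base frame: x ahead of the robot, y to its left, z up, the work surface at z = 0. Lengths are in m, angles in rad, forces in N, time in s.
With the tool pointing down it reaches from about 0.4 to 0.9 m from the base axis. Payload 5.6 kg.
Tool frame: the origin (TCP) lies between the finger pads; the fingertips stand env.finger_overhang ahead of it and the grasp point (between the pads) lies 6 mm ahead of it (env.finger_overhang is the distance from the TCP to the fingertips, in m); z points along the fingers, y is the line along which they close (so a half turn about z gives the same grasp; the last joint's range is limited). The gripper opens to 92 mm and grips with 3 to 60 N. Pads are 20 mm wide; open, the fingers measure 128 mm over their backs; the gripper's body (75 mm by 189 mm) begins 69 mm behind the grasp point.
Start: joints at [-1.341, 0.468, -0.012, 1.603, 0.006, 1.071, -0.056], TCP at [0.175, 0.626, 0.24] pointing down, gripper open.
Joint ranges: [-2.53, 2.53], [-0.31, 2.02], [-1.57, 1.55], [0.28, 2.44], [-1.29, 4.43], [0.15, 1.84], [-2.92, 2.92]. Speed limits (rad/s): [2.57, 2.57, 3.14, 3.14, 3.14, 3.14, 3.14].

## Interface

Orientations are given as a unit quaternion [x, y, z, w].
In Python, from station import state, cams, close_job, env gives the robot as it stands.
- The arm moves only by the tool arm_command, never from a script. Its argument "plan" is a list of rows, each an object of numbers: "dx", "dy", "dz": the shift along the tool's x, y, z in m; "rx", "ry", "rz": the turn, a rotation vector about the tool's x, y, z in rad; "hand": the opening, from -1 (shut) to 1 (fully open). A call has 1 to 20 rows; each row shifts and turns the commanded pose from where the row before left it, along the tool's axes as they then stand; what a row does not reach is not made up. A row lasts 1/8 s, in which the tool goes at most 62.5 mm and 10.7 degrees, less where a joint would pass 70% of its speed; a pose out of reach is approached as far as the arm can. A call with a gripper value outside its range is refused whole. The fingers move at their own pace and stop on an object; the grip force is fixed at half the most. Time passes only in rows, so rows that do not move let the fingers close. It gives the time, the measured TCP pose, the force, the opening and the grip force at its end, in the units of the state.
- state(): the state, without advancing time (a new reading comes with each control period).
- cams.get_image(name): name is "scene" or "side" or "wrist"; returns a dict with "frame" (384x512x3 uint8, blue, green, red), "vfov" (degrees; the focal length in pixels is half the picture's height over the tangent of half this angle, whatever the lens; pixels are square), "cx", "cy" (the principal point, pixels), "R" (3x3) and "t" (3): a world point X has camera coordinates R X + t; the wrist camera has in their place "tool_from_camera" (4x4, takes a point from camera to tool coordinates, whose origin is the TCP and whose axes are the flange's). Camera axes: x right, y down, z forward; pixel columns grow to the right and rows downward; lengths in m; the calibration is good to about 2 mm. The wrist camera is an equidistant fisheye: a pixel r from the principal point sees the ray r / f radians off the axis. A picture is of the moment at which its call begins: read the wrist's pose just before it. There is no depth.
- close_job(): hands the job in; it is judged then, once.
The state is a dict: "clock": time; "joints": joint angles; "joint_vel": joint speeds; "tau": joint torques, N m; "position": TCP position; "eef_rot": TCP orientation; "ft_force": force on the tool from outside, world axes, zero at the start; "ft_torque": the same for the moment, N m; "gripper_width": finger opening in m; "finger_force": force on a finger pad.
Only numpy, scipy, OpenCV 4.12 (cv2) and the standard library are available. Lean on these libraries where they do the work, as an engineer would, in place of code of your own. Each camera call takes 0.05 s, during which the arm holds its last target. There are 200 camera calls.

## Working session

There is one attempt and no reset: what is moved stays moved. The work goes in short steps, Python scripts to look and compute and a tool call to move; the robot and the scene stay as the last step left them, time stands still between calls to the robot, and variables do not carry over. Pictures are saved under pics/ and viewed, at most 10 in all, crops included, and the job is handed in when it is done.

Besides the shell and the picture viewer there is one more tool, called by a JSON object that holds its "name" and its "arguments". arm_command: Moves the arm, as the interface text tells. Its arguments: {"type":"object","properties":{"plan":{"type":"array","items":{"type":"object","properties":{"dx":{"type":"number"},"dy":{"type":"number"},"dz":{"type":"number"},"rx":{"type":"number"},"ry":{"type":"number"},"rz":{"type":"number"},"hand":{"type":"number"}}}}},"required":["plan"]}

```bash
mkdir -p pics
python3 - <<'E'
from station import state,cams,env
import cv2,numpy as np,pickle
s=state();print(s['clock'],s['position'],s['eef_rot'],s['gripper_width'],env.finger_overhang)
d={}
for n in ['scene','side','wrist']:
    im=cams.get_image(n);d[n]=im
    print(n,im['vfov'],im['cx'],im['cy'])
    f=im['frame']; cv2.imwrite(f'pics/{n}0.png',f)
    if n!='wrist': print(-im['R'].T@im['t'])
d['s']=s
pickle.dump(d,open('d0.pkl','wb'))
a=np.vstack([cv2.resize(d[n]['frame'],(800,600),interpolation=cv2.INTER_CUBIC) for n in ['scene']])
cv2.imwrite('pics/a.png',a)
cv2.imwrite('pics/b.png',cv2.resize(d['side']['frame'],(800,600),interpolation=cv2.INTER_CUBIC))
E
```

```text
0.0 [0.17504647 0.62540736 0.2386443 ] [ 1.36027184e-01  9.90704701e-01 -8.92827600e-04 -5.49300309e-05] 0.09170624858523918 0.025
scene 52.72869917353315 253.29096476964872 194.9490419894648
[1.23859232 0.10268434 0.56723481]
side 50.06129113374546 255.35221130104722 193.2770016571287
[ 0.12540281 -0.35602172  0.50544748]
wrist 65.70646984690485 259.8896088208159 192.66722454630016
```

View pics/a.png

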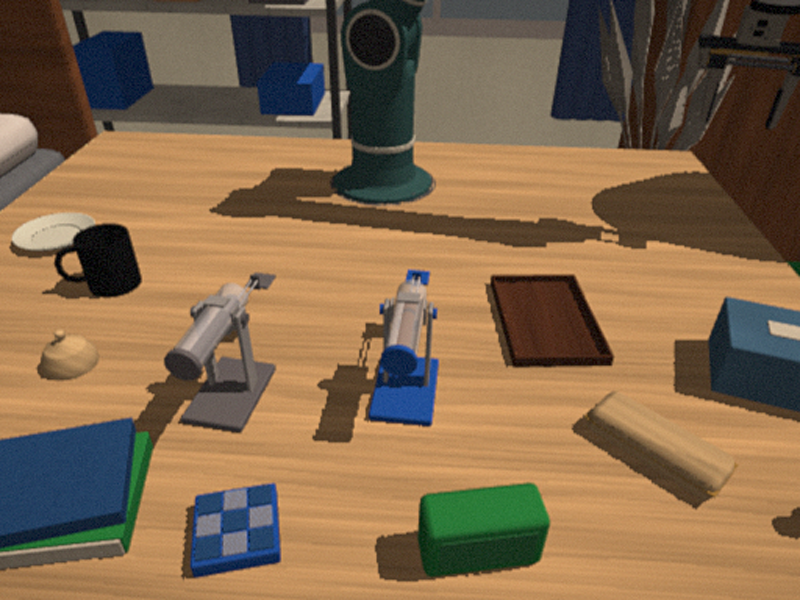

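View pics/b.png

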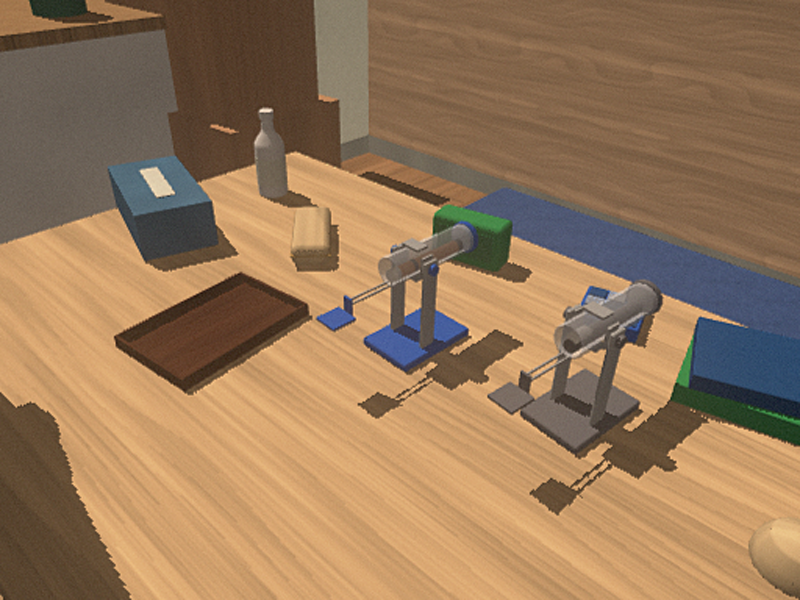

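View pics/wrist0.png

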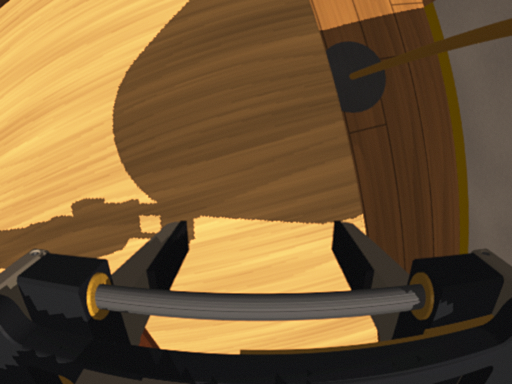

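The scene view shows the blue tab at about (418,275) and the tray at (550,320). In the side view the tab is at (337,318) and the tray at (213,330), both scaled 800 px. I'll zoom in on both views.

Run:
```python
import cv2,numpy as np,pickle
d=pickle.load(open('d0.pkl','rb'))
A=d['side']['frame'][125:245,195:315]; B=d['scene']['frame'][165:275,220:300]
A=cv2.resize(A,None,fx=3.75,fy=3.75,interpolation=cv2.INTER_CUBIC);B=cv2.resize(B,None,fx=4,fy=4,interpolation=cv2.INTER_CUBIC)
c=np.zeros((600,800,3),np.uint8);c[:450,:450]=A;c[:440,460:780]=B
cv2.imwrite('pics/c.png',c)
for n in ['side','scene']:
    f=d[n]['frame'];h=cv2.cvtColor(f,cv2.COLOR_BGR2HSV)
    m=cv2.inRange(h,(105,150,60),(125,255,255))
    k,l,st,ce=cv2.connectedComponentsWithStats(m)
    for i in range(1,k):
        if st[i,4]>15:print(n,st[i],ce[i].round(1))
    g=cv2.inRange(f,(0,0,0),(45,50,90)); g=cv2.morphologyEx(g,cv2.MORPH_OPEN,np.ones((3,3)))
    k,l,st,ce=cv2.connectedComponentsWithStats(g)
    for i in range(1,k):
        if st[i,4]>300:
            cn=cv2.findContours((l==i).astype(np.uint8),0,1)[0][0]
            print('dark',n,st[i],cv2.approxPolyDP(cn,4,True)[:,0].tolist() if st[i,4]<5000 else '')
```

```text
side [259 198  10   8  16] [262.8 201.3]
side [279 199  20  12  31] [288.2 204.7]
side [447 203  24   7  28] [458.2 205.8]
side [502 222   7   6  18] [505.2 224.4]
dark side [100 175  60  33 444] [[159, 178], [152, 175], [100, 201], [101, 207]]
scene [ 47  21  39  49 885] [64.2 46.8]
scene [ 165   40   42   33 1184] [186.1  56.6]
scene [260 173  14   9  61] [267.5 176.1]
scene [ 236  221   44   51 1575] [258.  248.4]
scene [   0  269   86   74 4619] [ 40.9 304.4]
scene [ 122  310   57   59 1784] [150.2 341.7]
dark scene [   0    0   58  101 3909] [[0, 0], [0, 71], [18, 74], [24, 94], [43, 100], [57, 86], [32, 0]]
dark scene [209   0   9  88 429] [[209, 0], [217, 87], [214, 7]]
dark scene [ 219    0   51   94 2242] [[221, 0], [219, 18], [236, 4], [255, 19], [255, 34], [243, 45], [231, 43], [219, 28], [223, 86], [235, 93], [252, 92], [256, 17], [263, 17], [269, 4], [237, 0], [225, 6]]
dark scene [411   0  23  95 847] [[433, 0], [419, 0], [411, 94], [416, 94], [421, 69], [418, 43], [426, 8]]
dark scene [ 432    0   80  168 7889] 
dark scene [223   9  30  33 772] [[234, 9], [224, 18], [224, 30], [231, 39], [243, 41], [251, 34], [252, 22], [247, 13]]
dark scene [211  96  42  29 687] [[252, 99], [226, 96], [226, 104], [211, 118], [217, 124], [242, 118]]
dark scene [  35  144   55   46 1661] [[36, 161], [41, 179], [54, 180], [59, 189], [78, 188], [89, 180], [79, 145], [56, 146]]
dark scene [ 314  177   78   58 3327] [[315, 177], [329, 234], [390, 233], [367, 177]]
```

View pics/c.png

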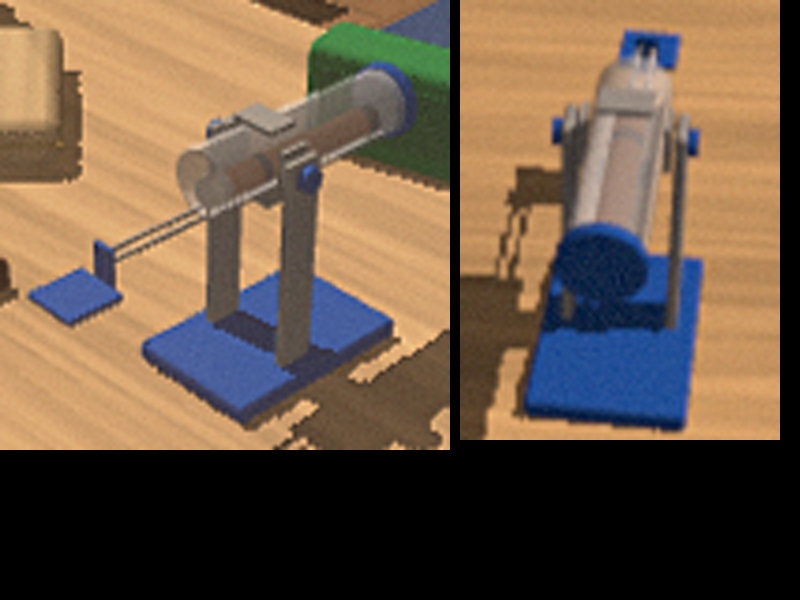

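```bash
cat > h.py <<'E'
import cv2,numpy as np,pickle
from scipy.optimize import least_squares
def proj(c,X):
    f=192/np.tan(np.radians(c['vfov']/2)); p=np.atleast_2d(X)@c['R'].T+c['t']
    return p[:,:2]/p[:,2:]*f+[c['cx'],c['cy']]
def xf(q,P):
    c,s=np.cos(q[2]),np.sin(q[2]);P=np.array(P,float)
    return np.c_[q[0]+c*P[:,0]-s*P[:,1],q[1]+s*P[:,0]+c*P[:,1],P[:,2]]
E
python3 - <<'E'
from h import *
d=pickle.load(open('d0.pkl','rb'))
sp=lambda u,v:((u+.5)/3.75-.5+195,(v+.5)/3.75-.5+125)
cp=lambda u,v:((u-460+.5)/4-.5+220,(v+.5)/4-.5+165)
fs=lambda u,v:((u+.5)*.64-.5,(v+.5)*.64-.5)
a,b=.0165,.016
def fit(Pm,extra,obs,q0):
    def r(q):
        o=[]
        for cam,pt,i in obs:
            P=Pm(q)[i]; o.append(proj(d[cam],xf(q,[P]))[0]-pt)
        return np.ravel(o)
    best=None
    for y in np.arange(-3.14,3.14,.4):
        q=list(q0);q[2]=y
        s=least_squares(r,q,loss='soft_l1')
        if best is None or s.cost<best.cost-1e-6:best=s
    print(best.x.round(4),best.cost);print(r(best.x).reshape(-1,2).round(1).tolist())
    return best.x
# tab: two size options
for a,b in [(.0165,.016),(.016,.0165)]:
    Pm=lambda q:{'mn':(-a,-b,.097),'mp':(-a,b,.097),'pn':(a,-b,.097),'pp':(a,b,.097),'kn':(.122,-q[3],.125),'kp':(.122,q[3],.125),'cap':(.122+q[4],0,q[5])}
    obs=[('side',sp(28,296),'mp'),('side',sp(82,268),'pp'),('side',sp(123,297),'pn'),('side',sp(70,325),'mn'),
     ('scene',cp(622,31),'mn'),('scene',cp(681,35),'mp'),('scene',cp(678,68),'pp'),
     ('side',sp(313,179),'kn'),('side',sp(214,128),'kp'),('scene',cp(556,130),'kn'),('scene',cp(695,142),'kp'),
     ('scene',cp(602,262),'cap'),('side',sp(399,97),'cap')]
    fit(Pm,0,obs,[.45,0,0,.03,.07,.125])
Pm=lambda q:{'mn':(-.105,-.07,.018),'mp':(-.105,.07,.018),'pn':(.105,-.07,.018),'pp':(.105,.07,.018)}
obs=[('scene',fs(490,276),'mn'),('scene',fs(575,275),'mp'),('scene',fs(612,359),'pp'),('scene',fs(513,361),'pn'),
('side',fs(116,341),'mp'),('side',fs(241,274),'pp'),('side',fs(310,309),'pn'),('side',fs(186,386),'mn')]
fit(Pm,0,obs,[.5,.25,0])
E
```

```text
[ 0.5198  0.0917 -0.0629  0.0341  0.0963  0.1269] 5.077208999383912
[[-0.3, -0.9], [-0.1, -0.4], [0.6, -0.6], [0.0, -0.7], [0.3, -0.8], [-0.3, -0.6], [-0.8, -0.8], [-0.2, 0.6], [0.7, 1.0], [-0.3, -0.1], [0.3, -0.1], [-0.4, 0.6], [-2.4, -0.7]]
[ 0.5198  0.0917 -0.0635  0.0341  0.0963  0.1269] 5.008222182121505
[[-0.3, -1.1], [-0.5, -0.4], [0.6, -0.4], [0.4, -0.7], [0.1, -0.7], [-0.1, -0.5], [-0.5, -0.9], [-0.2, 0.6], [0.7, 1.0], [-0.3, -0.2], [0.3, -0.1], [-0.5, 0.6], [-2.4, -0.7]]
[0.4845 0.2882 0.1001] 14.357137829081834
[[-1.0, -0.8], [-2.1, -0.7], [0.4, -1.5], [-0.2, -1.9], [-0.5, -3.2], [0.7, -2.1], [0.7, -3.9], [-0.3, -3.7]]
```

{"name": "arm_command", "arguments": {"plan": [{"dx":-0.0338,"dy":-0.0301,"hand":-1},{"dx":-0.0338,"dy":-0.0301,"hand":-1},{"dx":-0.0338,"dy":-0.0301,"hand":-1},{"dx":-0.0338,"dy":-0.0301,"hand":-1},{"dx":-0.0338,"dy":-0.0301,"hand":-1},{"dx":-0.0338,"dy":-0.0301,"hand":-1},{"dx":-0.0338,"dy":-0.0301,"hand":-1},{"dx":-0.0338,"dy":-0.0301,"hand":-1},{"dx":-0.0338,"dy":-0.0301,"hand":-1},{"dx":-0.0338,"dy":-0.0301,"hand":-1},{"dx":-0.0338,"dy":-0.0301,"hand":-1},{"dx":-0.0338,"dy":-0.0301,"hand":-1},{"dx":-0.0338,"dy":-0.0301,"hand":-1},{"dx":-0.0338,"dy":-0.0301,"hand":-1},{"rz":-0.105,"dz":0.02,"hand":-1},{"rz":-0.105,"dz":0.02,"hand":-1},{"hand":-1},{"hand":-1}]}}

```text
validation failed for argument at $.pl...
```

```bash
cat >> h.py <<'E'
from scipy.spatial.transform import Rotation as Ro
def tool(s,P):  # tool -> world
    return Ro.from_quat(s['eef_rot']).apply(P)+s['position']
def info(s):
    R=Ro.from_quat(s['eef_rot']).as_matrix()
    print(s['clock'],'pos',np.round(s['position'],4),'x',R[:,0].round(3),'y',R[:,1].round(3),'z',R[:,2].round(3),'F',np.round(s['ft_force'],2),'w',round(s['gripper_width'],4),'ff',s['finger_force'])
def wproj(s,c,X):
    T=np.linalg.inv(c['tool_from_camera']); R=Ro.from_quat(s['eef_rot'])
    p=R.inv().apply(np.atleast_2d(X)-s['position'])@T[:3,:3].T+T[:3,3]
    f=192/np.tan(np.radians(c['vfov']/2)); r=np.linalg.norm(p[:,:2],axis=1); th=np.arctan2(r,p[:,2])
    return p[:,:2]/r[:,None]*(th*f)[:,None]+[c['cx'],c['cy']]
E
python3 - <<'E'
from h import *
from station import state,cams
s=state();info(s)
w=cams.get_image('wrist');sd=cams.get_image('side');pickle.dump((s,w,sd),open('d1.pkl','wb'))
f=w['frame'].copy()
q=[.5198,.0917,-.063]
P=xf(q,[(-.0165,-.016,.097),(-.0165,.016,.097),(.0165,-.016,.097),(.0165,.016,.097)])
print(wproj(s,w,P).round(0).tolist())
for p in wproj(s,w,P): cv2.circle(f,tuple(int(v) for v in p.round()),2,(0,255,0),1)
f=cv2.resize(f,(512,384))
g=sd['frame'][100:290,120:375]
o=np.zeros((600,800,3),np.uint8);o[:384,:512]=f;o[384:,:290]=cv2.resize(g,(290,216))
cv2.imwrite('pics/d.png',o)
E
```

```text
0.15 pos [0.1751 0.6256 0.2389] x [-0.963  0.269 -0.   ] y [ 0.269  0.963 -0.001] z [-0.    -0.001 -1.   ] F [-0.03 -1.06  0.79] w 0.0918 ff 0.0
[[55.0, 399.0], [65.0, 401.0], [63.0, 408.0], [73.0, 410.0]]
```

View pics/d.png

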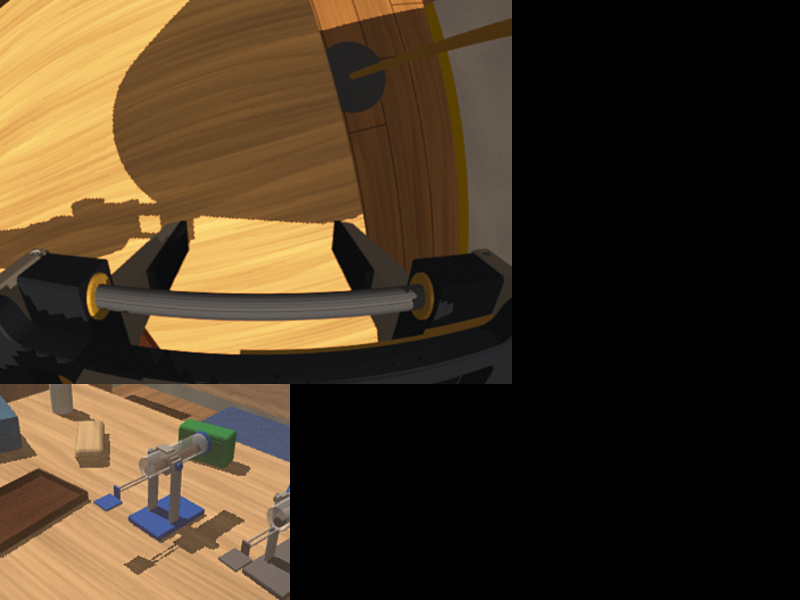

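The plan was refused and the arm hasn't moved, so the picture shows the start view again. I'll test one row with every field filled in.

{"name": "arm_command", "arguments": {"plan": [{"dx":-0.03,"dy":-0.03,"dz":0.0,"rx":0.0,"ry":0.0,"rz":0.0,"hand":-1.0}]}}

```text
clock: 0.38
position: [0.1936, 0.5904, 0.2389]
eef_rot: [0.134, 0.991, 0.0, -0.001]
ft_force: [1.3, -0.2, -0.4]
gripper_width: 0.0841
finger_force: 0.0
```

{"name": "arm_command", "arguments": {"plan": [{"dx":-0.037,"dy":-0.0326,"dz":0.0,"rx":0.0,"ry":0.0,"rz":0.0,"hand":-1.0},{"dx":-0.037,"dy":-0.0326,"dz":0.0,"rx":0.0,"ry":0.0,"rz":0.0,"hand":-1.0},{"dx":-0.037,"dy":-0.0326,"dz":0.0,"rx":0.0,"ry":0.0,"rz":0.0,"hand":-1.0},{"dx":-0.037,"dy":-0.0326,"dz":0.0,"rx":0.0,"ry":0.0,"rz":0.0,"hand":-1.0},{"dx":-0.037,"dy":-0.0326,"dz":0.0,"rx":0.0,"ry":0.0,"rz":0.0,"hand":-1.0},{"dx":-0.037,"dy":-0.0326,"dz":0.0,"rx":0.0,"ry":0.0,"rz":0.0,"hand":-1.0},{"dx":-0.037,"dy":-0.0326,"dz":0.0,"rx":0.0,"ry":0.0,"rz":0.0,"hand":-1.0},{"dx":-0.037,"dy":-0.0326,"dz":0.0,"rx":0.0,"ry":0.0,"rz":0.0,"hand":-1.0},{"dx":-0.037,"dy":-0.0326,"dz":0.0,"rx":0.0,"ry":0.0,"rz":0.0,"hand":-1.0},{"dx":-0.037,"dy":-0.0326,"dz":0.0,"rx":0.0,"ry":0.0,"rz":0.0,"hand":-1.0},{"dx":-0.037,"dy":-0.0326,"dz":0.0,"rx":0.0,"ry":0.0,"rz":0.0,"hand":-1.0},{"dx":-0.037,"dy":-0.0326,"dz":0.0,"rx":0.0,"ry":0.0,"rz":0.0,"hand":-1.0},{"dx":0.0,"dy":0.0,"dz":0.02,"rx":0.0,"ry":0.0,"rz":-0.105,"hand":-1.0},{"dx":0.0,"dy":0.0,"dz":0.02,"rx":0.0,"ry":0.0,"rz":-0.105,"hand":-1.0},{"dx":0.0,"dy":0.0,"dz":0.0,"rx":0.0,"ry":0.0,"rz":0.0,"hand":-1.0}]}}

```text
clock: 2.25
position: [0.5171, 0.0923, 0.1984]
eef_rot: [0.032, 0.999, -0.0, -0.001]
ft_force: [-0.0, -0.4, -0.1]
gripper_width: 0.0001
finger_force: 0.0
```

Run:
```python
from h import *
from station import state,cams
s=state();info(s)
w=cams.get_image('wrist');sd=cams.get_image('side');pickle.dump((s,w,sd),open('d1.pkl','wb'))
f=w['frame'].copy()
q=[.5198,.0917,-.063]
P=xf(q,[(-.0165,-.016,.097),(-.0165,.016,.097),(.0165,-.016,.097),(.0165,.016,.097)])
print(wproj(s,w,P).round(0).tolist())
for p in wproj(s,w,P): cv2.circle(f,tuple(int(v) for v in p.round()),2,(0,255,0),1)
g=sd['frame'][100:290,120:375]
o=np.zeros((600,800,3),np.uint8);o[:384,:512]=f;o[384:,:290]=cv2.resize(g,(290,216))
cv2.imwrite('pics/e.png',o)
```

```text
2.25 pos [0.5171 0.0923 0.1984] x [-0.998  0.064  0.003] y [ 0.064  0.998 -0.001] z [-0.003 -0.001 -1.   ] F [-0.01 -0.42 -0.06] w 0.0001 ff 0.0
[[240.0, 186.0], [278.0, 186.0], [241.0, 222.0], [277.0, 222.0]]
```

View pics/e.png

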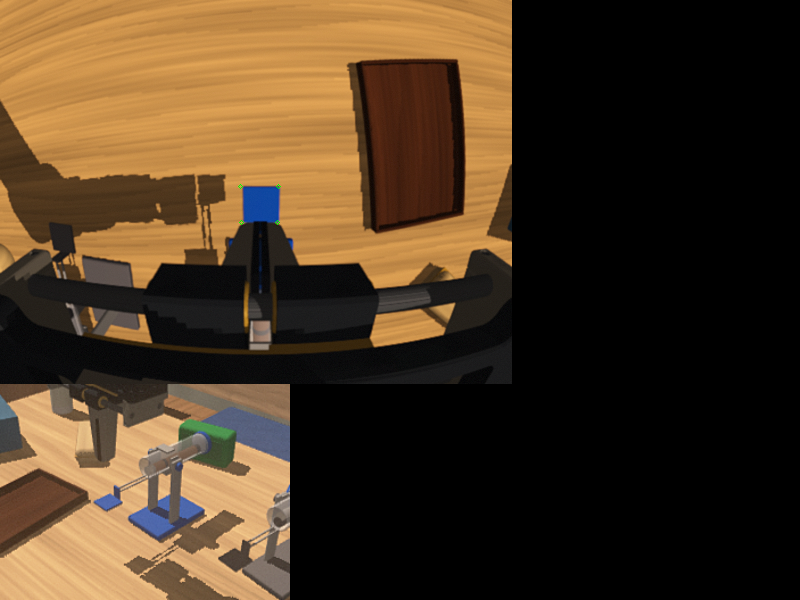

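The wrist view shows the tab at x 243–279, y 187–221. That matches the prediction to about 1 mm. Next I'll descend and press along the pivot arc.

{"name": "arm_command", "arguments": {"plan": [{"dx":0,"dy":0.001,"dz":0.04,"rx":0,"ry":0,"rz":0,"hand":-1},{"dx":0,"dy":0,"dz":0.03,"rx":0,"ry":0,"rz":0,"hand":-1},{"dx":0,"dy":0,"dz":0.0059,"rx":0,"ry":0,"rz":0,"hand":-1},{"dx":0,"dy":0,"dz":0,"rx":0,"ry":0,"rz":0,"hand":-1},{"dx":-0.00025,"dy":0,"dz":0.00545,"rx":0,"ry":-0.0436,"rz":0,"hand":-1},{"dx":-0.00025,"dy":0,"dz":0.00545,"rx":0,"ry":-0.0436,"rz":0,"hand":-1},{"dx":-0.00025,"dy":0,"dz":0.00545,"rx":0,"ry":-0.0436,"rz":0,"hand":-1},{"dx":-0.00025,"dy":0,"dz":0.00545,"rx":0,"ry":-0.0436,"rz":0,"hand":-1},{"dx":-0.00025,"dy":0,"dz":0.00545,"rx":0,"ry":-0.0436,"rz":0,"hand":-1},{"dx":-0.00025,"dy":0,"dz":0.00545,"rx":0,"ry":-0.0436,"rz":0,"hand":-1},{"dx":-0.00025,"dy":0,"dz":0.00545,"rx":0,"ry":-0.0436,"rz":0,"hand":-1},{"dx":-0.00025,"dy":0,"dz":0.00545,"rx":0,"ry":-0.0436,"rz":0,"hand":-1},{"dx":0,"dy":0,"dz":0,"rx":0,"ry":0,"rz":0,"hand":-1}]}}

```text
clock: 3.98
position: [0.5271, 0.0936, 0.0821]
eef_rot: [0.031, 0.984, -0.005, 0.174]
ft_force: [0.0, -0.2, -0.6]
gripper_width: 0.0005
finger_force: 0.0
```

{"name": "arm_command", "arguments": {"plan": [{"dx":-0.00025,"dy":0,"dz":0.00545,"rx":0,"ry":-0.0436,"rz":0,"hand":-1},{"dx":-0.00025,"dy":0,"dz":0.00545,"rx":0,"ry":-0.0436,"rz":0,"hand":-1},{"dx":0,"dy":0,"dz":0.001,"rx":0,"ry":0,"rz":0,"hand":-1},{"dx":0,"dy":0,"dz":0,"rx":0,"ry":0,"rz":0,"hand":-1}]}}

```text
clock: 4.47
position: [0.5253, 0.087, 0.0751]
eef_rot: [0.033, 0.983, -0.015, 0.18]
ft_force: [0.6, -0.6, 1.0]
gripper_width: 0.0009
finger_force: 0.6
```

Run:
```python
from h import *
from station import state,cams
s=state();info(s)
sd=cams.get_image('side');sc=cams.get_image('scene');pickle.dump((s,sd,sc),open('d2.pkl','wb'))
o=np.zeros((600,800,3),np.uint8)
o[:480,:480]=cv2.resize(sd['frame'][125:245,190:310],(480,480),interpolation=cv2.INTER_CUBIC)
o[:480,490:790]=cv2.resize(sc['frame'][145:265,225:300],(300,480),interpolation=cv2.INTER_CUBIC)
cv2.imwrite('pics/f.png',o)
```

```text
4.475 pos [0.5253 0.087  0.0751] x [-0.933  0.059 -0.354] y [ 0.07   0.997 -0.018] z [ 0.352 -0.042 -0.935] F [ 0.64 -0.61  0.98] w 0.0009 ff 0.5842084714095108
```

View pics/f.png

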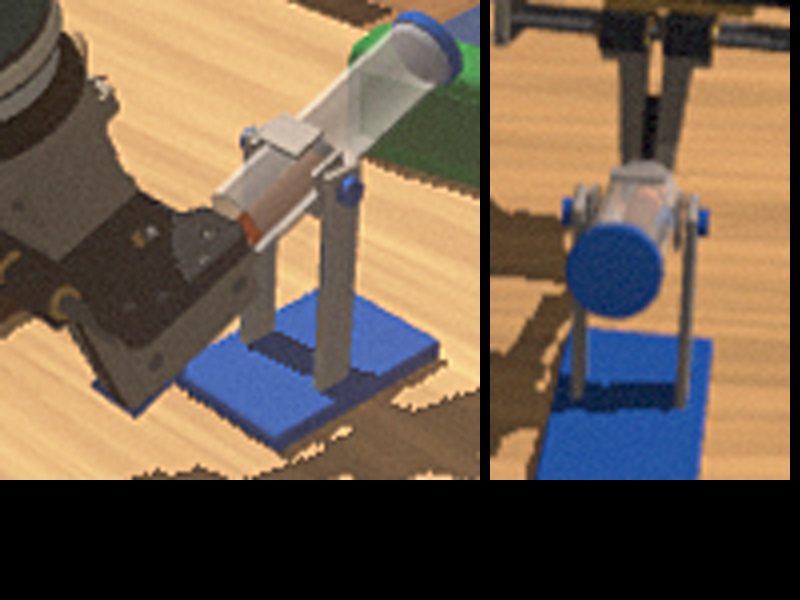

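Run:
```python
from station import state
s=state();print([round(x,3) for x in s['joints']],s['clock'])
```

```text
[np.float64(-0.472), np.float64(0.424), np.float64(0.186), np.float64(2.258), np.float64(0.501), np.float64(0.154), np.float64(0.706)] 4.575
```

The side view shows the tube tipped, with the orange light emerging at about (245,225). Joint 6 is at its lower limit, so I'll lean less. I'll back off and look.

{"name": "arm_command", "arguments": {"plan": [{"dx":0,"dy":0,"dz":-0.03,"rx":0,"ry":0.0,"rz":0,"hand":-1},{"dx":0,"dy":0,"dz":-0.05,"rx":0,"ry":0.05,"rz":0,"hand":-1},{"dx":0.03,"dy":0,"dz":-0.04,"rx":0,"ry":0.05,"rz":0,"hand":0.1},{"dx":0.03,"dy":0,"dz":0,"rx":0,"ry":0,"rz":0,"hand":0.1},{"dx":0,"dy":0,"dz":0,"rx":0,"ry":0,"rz":0,"hand":0.1}]}}

```text
clock: 5.2
position: [0.4248, 0.0955, 0.17]
eef_rot: [0.033, 0.991, -0.014, 0.129]
ft_force: [0.2, -0.0, -0.4]
gripper_width: 0.0283
finger_force: 0.0
```

Run:
```python
from h import *
from station import state,cams
s=state();info(s);print(np.round(s['joints'],3))
w=cams.get_image('wrist');sd=cams.get_image('side');pickle.dump((s,w,sd),open('d3.pkl','wb'))
o=np.zeros((600,800,3),np.uint8)
o[:480,:480]=cv2.resize(sd['frame'][125:245,190:310],(480,480),interpolation=cv2.INTER_CUBIC)
o[:480,490:790]=cv2.resize(w['frame'][150:390,180:330],(300,468),interpolation=cv2.INTER_CUBIC)[:480] if 0 else cv2.resize(w['frame'][144:384,185:335],(300,480),interpolation=cv2.INTER_CUBIC)
cv2.imwrite('pics/g.png',o)
```

```text
5.2 pos [0.4248 0.0955 0.17  ] x [-0.965  0.061 -0.256] y [ 0.068  0.997 -0.019] z [ 0.255 -0.036 -0.966] F [ 0.23 -0.04 -0.41] w 0.0283 ff 0.0
[-0.293  0.11  -0.102  2.324  0.3    0.502  0.864]
```

View pics/g.png

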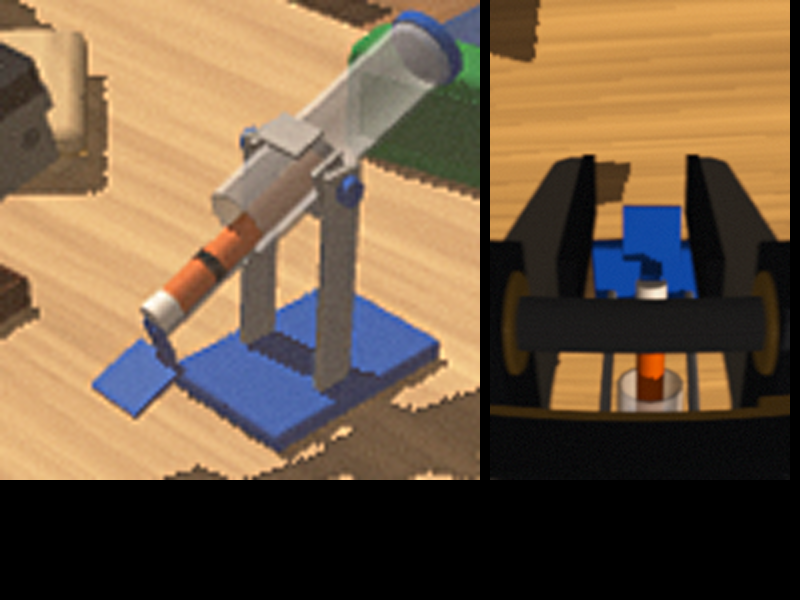

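Side view: the light sticks out onto the lip, with its lens end at (160,318) and the mouth at (248,230). The tab is at (135,380). Now I'll solve for the tilt and the grasp pose.

Run:
```python
from h import *
s,w,sd=pickle.load(open('d3.pkl','rb'))
q=[.5198,.0925,-.063]
def W(P,al):  # tab-frame pts -> world after tilt al
    P=np.atleast_2d(np.array(P,float)); r=P-[.122,0,.028]; c,n=np.cos(al),np.sin(al)
    x=r[:,0]*c-r[:,2]*n; z=r[:,0]*n+r[:,2]*c
    return xf(q,np.c_[x+.122,r[:,1],z+.125])
px=lambda u,v:((u+.5)/4-.5+190,(v+.5)/4-.5+125)
a,b=.0165,.016
obs=np.array([px(92,384),px(133,341),px(177,376),px(137,417)])
T=[(-a,b,0),(a,b,0),(a,-b,0),(-a,-b,0)]
s1=least_squares(lambda p:(proj(sd,W(T,p[0]))+p[1:]-obs).ravel(),[.4,0,0])
al=s1.x[0];print('tilt',np.degrees(al),s1.x[1:],s1.fun.round(1))
for zl in (.018,.021,.024):
    print(zl,(( proj(sd,W([(.019,0,zl),(.079,0,zl)],al))+s1.x[1:]-[190,125]+.5)*4).round(0).tolist())
for al2 in (al,np.radians(25)):
    G=W([(.047,0,.021)],al2)[0]; print('grasp',G.round(4))
    for lean in (15,18):
        l=np.radians(lean);zt=np.array([np.sin(l)*np.cos(q[2]),np.sin(l)*np.sin(q[2]),-np.cos(l)])
        tcp=G-.006*zt;print(lean,'tcp',tcp.round(4),'tip',(G+.019*zt).round(4))
        R=Ro.from_quat(s['eef_rot']).as_matrix();print(' from now tool',(R.T@(tcp-s['position'])).round(4))
```

```text
tilt 24.255022635974104 [-1.59131092 -0.07879372] [-1.1  1.2  1.  -0.4  1.3 -1.6 -1.2  0.8]
0.018 [[151.0, 328.0], [239.0, 240.0]]
0.021 [[149.0, 324.0], [237.0, 236.0]]
0.024 [[146.0, 321.0], [235.0, 232.0]]
grasp [0.5762 0.0889 0.0878]
15 tcp [0.5746 0.089  0.0936] tip [0.5811 0.0886 0.0695]
 from now tool [-0.1253  0.0052  0.1122]
18 tcp [0.5743 0.0891 0.0935] tip [0.582  0.0886 0.0697]
 from now tool [-0.125   0.0052  0.1123]
grasp [0.5767 0.0889 0.087 ]
15 tcp [0.5751 0.089  0.0928] tip [0.5816 0.0886 0.0686]
 from now tool [-0.1256  0.0052  0.1132]
18 tcp [0.5748 0.089  0.0927] tip [0.5825 0.0885 0.0689]
 from now tool [-0.1253  0.0053  0.1132]
```

{"name": "arm_command", "arguments": {"plan": [{"dx":-0.03,"dy":0.005,"dz":0.0,"rx":-0.02,"ry":0,"rz":0,"hand":0.1},{"dx":-0.035,"dy":0,"dz":0.01,"rx":0,"ry":0,"rz":0,"hand":0.1},{"dx":-0.035,"dy":0,"dz":0.02,"rx":0,"ry":0,"rz":0,"hand":0.1},{"dx":-0.025,"dy":0,"dz":0.02,"rx":0,"ry":0,"rz":0,"hand":0.1},{"dx":0,"dy":0,"dz":0,"rx":0,"ry":0,"rz":0,"hand":0.1},{"dx":0,"dy":0,"dz":0,"rx":0,"ry":0,"rz":0,"hand":0.1}]}}

```text
clock: 6.05
position: [0.5597, 0.0921, 0.1535]
eef_rot: [0.032, 0.991, -0.004, 0.129]
ft_force: [0.1, 0.3, 0.9]
gripper_width: 0.0505
finger_force: 0.0
```

Run:
```python
from h import *
from station import state,cams
s=state();info(s);print(np.round(s['joints'],3))
R=Ro.from_quat(s['eef_rot']).as_matrix();G=np.array([.5765,.0889,.0877])
print('grasp pt in tool',(R.T@(G-s['position'])).round(4))
w=cams.get_image('wrist');f=w['frame'];pickle.dump((s,w),open('d4.pkl','wb'))
h=cv2.cvtColor(f,cv2.COLOR_BGR2HSV);m=cv2.inRange(h,(3,190,120),(14,255,255))
k,l,st,ce=cv2.connectedComponentsWithStats(m)
print([(st[i].tolist(),ce[i].round(1).tolist()) for i in range(1,k) if st[i,4]>60])
print('pred',wproj(s,w,[G]).round(1), wproj(s,w,[G+[.02,-.0013,.009]]).round(1))
```

```text
6.05 pos [0.5597 0.0921 0.1535] x [-0.965  0.062 -0.256] y [ 0.064  0.998 -0.   ] z [ 0.256 -0.016 -0.967] F [0.12 0.3  0.9 ] w 0.0505 ff 0.0
[-0.206  0.34  -0.072  2.062  0.226  0.506  1.051]
grasp pt in tool [ 0.0005 -0.0022  0.0679]
[([250, 231, 18, 24, 362], [258.3, 242.2])]
pred [[256.2 212.9]] [[256.3 240.7]]
```

{"name": "arm_command", "arguments": {"plan": [{"dx":0,"dy":-0.001,"dz":0.03,"rx":0,"ry":0,"rz":0,"hand":0.1},{"dx":0,"dy":0,"dz":0.02,"rx":0,"ry":0,"rz":0,"hand":0.1},{"dx":0,"dy":0,"dz":0.012,"rx":0,"ry":0,"rz":0,"hand":0.1},{"dx":0,"dy":0,"dz":0,"rx":0,"ry":0,"rz":0,"hand":0.1},{"dx":0,"dy":0,"dz":0,"rx":0,"ry":0,"rz":0,"hand":-1},{"dx":0,"dy":0,"dz":0,"rx":0,"ry":0,"rz":0,"hand":-1},{"dx":0,"dy":0,"dz":0,"rx":0,"ry":0,"rz":0,"hand":-1},{"dx":0,"dy":0,"dz":0,"rx":0,"ry":0,"rz":0,"hand":-1},{"dx":0,"dy":0,"dz":0,"rx":0,"ry":0,"rz":0,"hand":-1}]}}

```text
clock: 7.22
position: [0.5764, 0.0901, 0.0944]
eef_rot: [0.032, 0.991, -0.004, 0.13]
ft_force: [-1.0, 0.1, 2.8]
gripper_width: 0.0153
finger_force: 30.0
```

{"name": "arm_command", "arguments": {"plan": [{"dx":0.0008,"dy":0,"dz":-0.0045,"rx":0,"ry":0,"rz":0,"hand":-1},{"dx":0.0008,"dy":0,"dz":-0.0045,"rx":0,"ry":0,"rz":0,"hand":-1},{"dx":0,"dy":0,"dz":0,"rx":0,"ry":0,"rz":0,"hand":-1},{"dx":0,"dy":0,"dz":0,"rx":0,"ry":0,"rz":0,"hand":-1}]}}

```text
clock: 7.72
position: [0.5721, 0.0903, 0.1023]
eef_rot: [0.032, 0.991, -0.004, 0.13]
ft_force: [0.1, 0.4, -0.5]
gripper_width: 0.0151
finger_force: 30.0
```

Run:
```python
from h import *
from station import state,cams
s=state();info(s);print(np.round(s['joints'],3))
sd=cams.get_image('side')
o=np.zeros((600,800,3),np.uint8)
o[:560,:560]=cv2.resize(sd['frame'][125:245,190:310],(560,560),interpolation=cv2.INTER_CUBIC)
cv2.imwrite('pics/i.png',o)
```

```text
7.725 pos [0.5721 0.0903 0.1023] x [-0.964  0.062 -0.258] y [0.064 0.998 0.   ] z [ 0.257 -0.016 -0.966] F [ 0.14  0.44 -0.52] w 0.0151 ff 29.992101788520813
[-0.221  0.441 -0.044  2.065  0.26   0.4    1.021]
```

View pics/i.png

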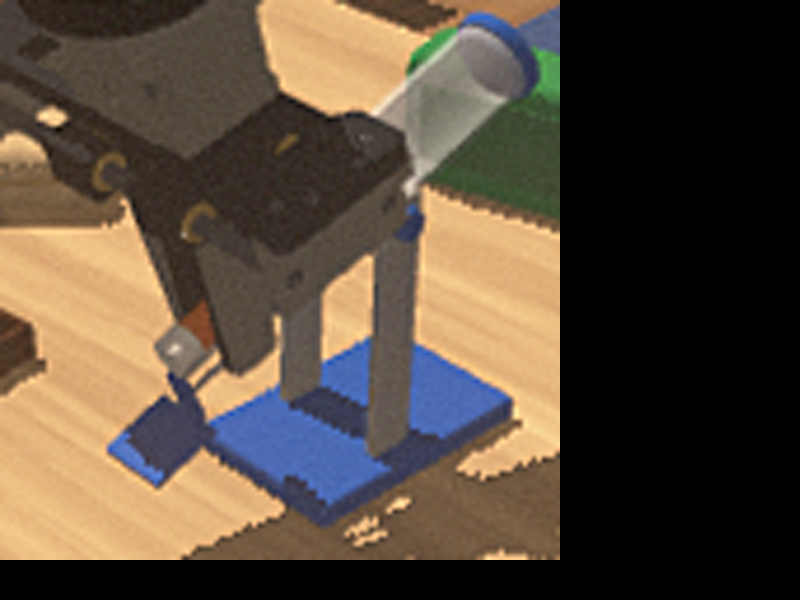

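{"name": "arm_command", "arguments": {"plan": [{"dx":0.015,"dy":0,"dz":0.0025,"rx":0,"ry":0,"rz":0,"hand":-1},{"dx":0.015,"dy":0,"dz":0.0025,"rx":0,"ry":0,"rz":0,"hand":-1},{"dx":0.015,"dy":0,"dz":0.0025,"rx":0,"ry":0,"rz":0,"hand":-1},{"dx":0,"dy":0,"dz":0,"rx":0,"ry":0,"rz":0,"hand":-1}]}}

```text
clock: 8.28
position: [0.5289, 0.0931, 0.0827]
eef_rot: [0.031, 0.991, -0.004, 0.129]
ft_force: [0.0, 0.8, 0.6]
gripper_width: 0.0149
finger_force: 30.0
```

Run:
```python
from h import *
from station import state
s=state();info(s);print(np.round(s['joints'],3))
```

```text
8.275 pos [0.5289 0.0931 0.0827] x [-0.965  0.061 -0.256] y [ 0.063  0.998 -0.001] z [ 0.255 -0.017 -0.967] F [0.05 0.8  0.57] w 0.0149 ff 29.992084801197052
[-0.283  0.424 -0.005  2.169  0.293  0.318  0.953]
```

{"name": "arm_command", "arguments": {"plan": [{"dx":0.015,"dy":0,"dz":0.0025,"rx":0,"ry":0,"rz":0,"hand":-1},{"dx":0.015,"dy":0,"dz":0.0025,"rx":0,"ry":0,"rz":0,"hand":-1},{"dx":0.01,"dy":0,"dz":0.0016,"rx":0,"ry":0,"rz":0,"hand":-1},{"dx":0,"dy":0,"dz":0,"rx":0,"ry":0,"rz":0,"hand":-1}]}}

```text
clock: 8.78
position: [0.493, 0.0955, 0.0664]
eef_rot: [0.031, 0.991, -0.004, 0.129]
ft_force: [-0.2, 0.0, 0.3]
gripper_width: 0.015
finger_force: 30.0
```

Run:
```python
from h import *
from station import state,cams
s=state();info(s);print(np.round(s['joints'],3))
sd=cams.get_image('side');sc=cams.get_image('scene');w=cams.get_image('wrist');pickle.dump((s,w,sd,sc),open('d5.pkl','wb'))
o=np.zeros((600,800,3),np.uint8)
o[:400,:400]=cv2.resize(sd['frame'][125:245,190:310],(400,400),interpolation=cv2.INTER_CUBIC)
o[:400,400:800]=cv2.resize(w['frame'][144:384,140:380],(400,400),interpolation=cv2.INTER_CUBIC)
cv2.imwrite('pics/j.png',o)
```

```text
8.775 pos [0.493  0.0955 0.0664] x [-0.965  0.061 -0.257] y [ 0.063  0.998 -0.   ] z [ 0.256 -0.017 -0.966] F [-0.15  0.02  0.3 ] w 0.015 ff 29.992037415504456
[-0.357  0.416  0.047  2.256  0.327  0.24   0.883]
```

View pics/j.png

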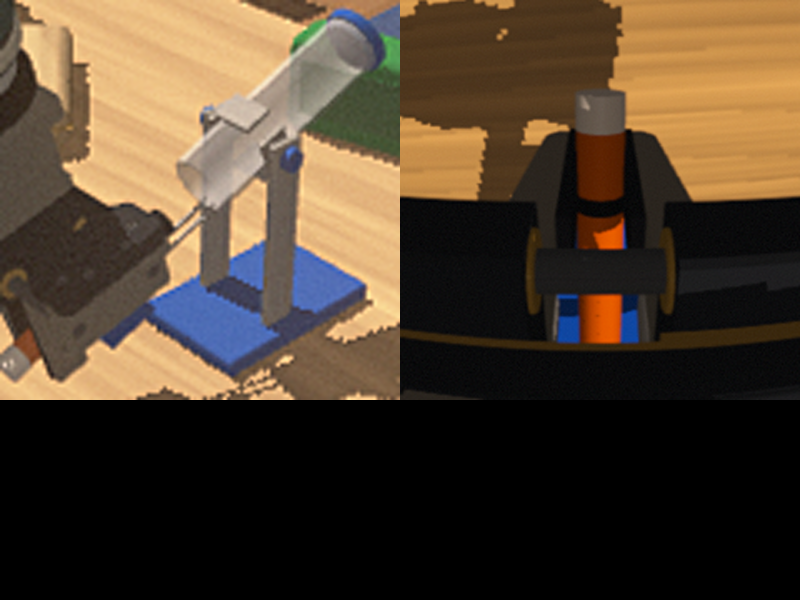

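The light is fully out: the tube is empty and the light is in the fingers at wrist (600,200). The problem is that the fingertips reach about 19 mm past the light's axis, while the axis should end up only 8 mm above the tray floor. Releasing now would mean a drop of about 11 mm. I'll set the light back on the wires along the same path, regrip nearer the fingertips and draw it out again.

{"name": "arm_command", "arguments": {"plan": [{"dx":-0.015,"dy":0,"dz":-0.0025,"rx":0,"ry":0,"rz":0,"hand":-1},{"dx":-0.015,"dy":0,"dz":-0.0025,"rx":0,"ry":0,"rz":0,"hand":-1},{"dx":-0.015,"dy":0,"dz":-0.0025,"rx":0,"ry":0,"rz":0,"hand":-1},{"dx":-0.015,"dy":0,"dz":-0.0025,"rx":0,"ry":0,"rz":0,"hand":-1},{"dx":-0.015,"dy":0,"dz":-0.0025,"rx":0,"ry":0,"rz":0,"hand":-1},{"dx":-0.011,"dy":0,"dz":-0.0018,"rx":0,"ry":0,"rz":0,"hand":-1},{"dx":0,"dy":0,"dz":0,"rx":0,"ry":0,"rz":0,"hand":-1},{"dx":0,"dy":0,"dz":0,"rx":0,"ry":0,"rz":0,"hand":-1}]}}

```text
clock: 9.93
position: [0.5726, 0.0902, 0.1024]
eef_rot: [0.032, 0.991, -0.004, 0.129]
ft_force: [-0.3, 0.2, 0.0]
gripper_width: 0.0151
finger_force: 30.0
```

{"name": "arm_command", "arguments": {"plan": [{"dx":-0.0008,"dy":0,"dz":0.0045,"rx":0,"ry":0,"rz":0,"hand":-1},{"dx":-0.0006,"dy":0,"dz":0.0037,"rx":0,"ry":0,"rz":0,"hand":-1},{"dx":0,"dy":0,"dz":0,"rx":0,"ry":0,"rz":0,"hand":-1},{"dx":0,"dy":0,"dz":0,"rx":0,"ry":0,"rz":0,"hand":-0.2},{"dx":0,"dy":0,"dz":0,"rx":0,"ry":0,"rz":0,"hand":-0.2},{"dx":0,"dy":0,"dz":0,"rx":0,"ry":0,"rz":0,"hand":-0.2},{"dx":0,"dy":0,"dz":0,"rx":0,"ry":0,"rz":0,"hand":-0.2}]}}

```text
clock: 10.8
position: [0.5768, 0.0901, 0.0954]
eef_rot: [0.032, 0.991, -0.004, 0.13]
ft_force: [-0.1, -0.7, 0.3]
gripper_width: 0.0368
finger_force: 0.0
```

Run:
```python
from h import *
from station import state,cams
s=state();info(s);print(np.round(s['joints'],3))
w=cams.get_image('wrist');f=w['frame']
h=cv2.cvtColor(f,cv2.COLOR_BGR2HSV)
m=cv2.inRange(h,(3,150,80),(16,255,255));m[:, :235]=0;m[:,285:]=0
k,l,st,ce=cv2.connectedComponentsWithStats(m)
print([(st[i].tolist(),ce[i].round(1).tolist()) for i in range(1,k) if st[i,4]>30])
```

```text
10.8 pos [0.5768 0.0901 0.0954] x [-0.964  0.062 -0.258] y [0.064 0.998 0.   ] z [ 0.258 -0.016 -0.966] F [-0.15 -0.67  0.29] w 0.0368 ff 0.0
[-0.218  0.459 -0.045  2.057  0.267  0.39   1.016]
[([270, 14, 15, 12, 85], [277.9, 19.2]), ([235, 18, 22, 11, 80], [246.3, 24.6]), ([235, 29, 50, 16, 267], [261.5, 36.8]), ([258, 46, 22, 9, 70], [269.9, 50.4]), ([240, 49, 11, 7, 46], [244.9, 51.9]), ([244, 61, 41, 13, 188], [265.8, 66.6]), ([235, 68, 17, 7, 49], [242.7, 71.5]), ([270, 92, 15, 6, 33], [277.0, 94.7]), ([235, 119, 38, 14, 174], [246.6, 127.2]), ([263, 121, 15, 10, 49], [271.0, 126.3]), ([235, 188, 13, 5, 40], [240.5, 189.9]), ([269, 188, 16, 6, 56], [276.6, 190.2]), ([247, 222, 27, 41, 1038], [259.9, 241.5]), ([247, 271, 26, 23, 549], [259.6, 282.6])]
```

{"name": "arm_command", "arguments": {"plan": [{"dx":0,"dy":0,"dz":-0.004,"rx":0,"ry":-0.05,"rz":0,"hand":-0.2},{"dx":0,"dy":0,"dz":-0.004,"rx":0,"ry":0,"rz":0,"hand":-0.2},{"dx":0,"dy":0,"dz":0,"rx":0,"ry":0,"rz":0,"hand":-0.2},{"dx":0,"dy":0,"dz":0,"rx":0,"ry":0,"rz":0,"hand":-1},{"dx":0,"dy":0,"dz":0,"rx":0,"ry":0,"rz":0,"hand":-1},{"dx":0,"dy":0,"dz":0,"rx":0,"ry":0,"rz":0,"hand":-1},{"dx":0,"dy":0,"dz":0,"rx":0,"ry":0,"rz":0,"hand":-1}]}}

```text
clock: 11.72
position: [0.5746, 0.0901, 0.103]
eef_rot: [0.032, 0.987, -0.005, 0.155]
ft_force: [0.4, 0.5, -0.8]
gripper_width: 0.0151
finger_force: 30.0
```

{"name": "arm_command", "arguments": {"plan": [{"dx":0.0005,"dy":0,"dz":-0.0047,"rx":0,"ry":0,"rz":0,"hand":-1},{"dx":0.0006,"dy":0,"dz":-0.0047,"rx":0,"ry":0,"rz":0,"hand":-1},{"dx":0,"dy":0,"dz":0,"rx":0,"ry":0,"rz":0,"hand":-1},{"dx":0.015,"dy":0,"dz":0.0017,"rx":0,"ry":0,"rz":0,"hand":-1},{"dx":0.015,"dy":0,"dz":0.0017,"rx":0,"ry":0,"rz":0,"hand":-1},{"dx":0.015,"dy":0,"dz":0.0017,"rx":0,"ry":0,"rz":0,"hand":-1},{"dx":0.015,"dy":0,"dz":0.0017,"rx":0,"ry":0,"rz":0,"hand":-1},{"dx":0.015,"dy":0,"dz":0.0017,"rx":0,"ry":0,"rz":0,"hand":-1},{"dx":0.01,"dy":0,"dz":0.0012,"rx":0,"ry":0,"rz":0,"hand":-1},{"dx":0,"dy":0,"dz":0,"rx":0,"ry":0,"rz":0,"hand":-1}]}}

```text
clock: 12.98
position: [0.492, 0.0957, 0.076]
eef_rot: [0.031, 0.988, -0.005, 0.154]
ft_force: [0.9, 0.4, -1.1]
gripper_width: 0.0155
finger_force: 30.0
```

Run:
```python
from h import *
from station import state,cams
s=state();info(s);print(np.round(s['joints'],3))
w=cams.get_image('wrist');sd=cams.get_image('side');pickle.dump((s,w,sd),open('d6.pkl','wb'))
for n,f in (('w',w['frame'][:, 200:320]),('s',sd['frame'])):
    h=cv2.cvtColor(f,cv2.COLOR_BGR2HSV);m=cv2.inRange(h,(2,190,70),(12,255,255))
    k,l,st,ce=cv2.connectedComponentsWithStats(m)
    print(n,[(st[i].tolist(),ce[i].round(1).tolist()) for i in range(1,k) if st[i,4]>40])
# refine tray with wrist view d1
s1,w1,_=pickle.load(open('d1.pkl','rb'));d=pickle.load(open('d0.pkl','rb'))
g=cv2.inRange(w1['frame'],(0,0,0),(45,50,100));g[:, :330]=0;g[:40]=0;g[240:]=0;g[:,475:]=0
k,l,st,ce=cv2.connectedComponentsWithStats(cv2.morphologyEx(g,cv2.MORPH_OPEN,np.ones((3,3))))
i=1+np.argmax(st[1:,4]);cn=cv2.findContours((l==i).astype(np.uint8),0,1)[0][0]
print(st[i],cv2.approxPolyDP(cn,5,True)[:,0].tolist())
for q in ([.4845,.2882,.1],):
    for z in (0.,.018):
        P=xf(q,[(-.105,-.07,z),(-.105,.07,z),(.105,.07,z),(.105,-.07,z)])
        print(z,'w',wproj(s1,w1,P).round(0).tolist())
```

```text
12.975 pos [0.492  0.0957 0.076 ] x [-0.95   0.06  -0.305] y [ 0.063  0.998 -0.   ] z [ 0.305 -0.02  -0.952] F [ 0.93  0.45 -1.07] w 0.0155 ff 29.99975323677063
[-0.433  0.388  0.118  2.292  0.391  0.192  0.803]
w [([46, 217, 28, 39, 920], [59.9, 235.6]), ([48, 262, 26, 32, 739], [60.2, 278.3]), ([49, 320, 23, 31, 645], [60.1, 334.7])]
s []
[  356    60   109   173 16273] [[356, 63], [363, 118], [356, 125], [365, 136], [370, 201], [364, 225], [378, 232], [461, 214], [464, 146], [456, 60]]
0.0 w [[351.0, 65.0], [447.0, 61.0], [454.0, 212.0], [368.0, 231.0]]
0.018 w [[356.0, 62.0], [455.0, 60.0], [461.0, 216.0], [372.0, 236.0]]
```

{"name": "arm_command", "arguments": {"plan": [{"dx":0.0034,"dy":0,"dz":-0.0298,"rx":0,"ry":0,"rz":0,"hand":-1},{"dx":0.0034,"dy":0,"dz":-0.0298,"rx":0,"ry":0,"rz":0,"hand":-1},{"dx":0.0034,"dy":0,"dz":-0.0298,"rx":0,"ry":0,"rz":0,"hand":-1},{"dx":0,"dy":0,"dz":0,"rx":0,"ry":0.105,"rz":0,"hand":-1},{"dx":0,"dy":0,"dz":0,"rx":0,"ry":0.105,"rz":0,"hand":-1},{"dx":0,"dy":0,"dz":0,"rx":0,"ry":0.1,"rz":0,"hand":-1},{"dx":0,"dy":0.03,"dz":0,"rx":0,"ry":0,"rz":0,"hand":-1},{"dx":0,"dy":0.04,"dz":0,"rx":0,"ry":0,"rz":0,"hand":-1},{"dx":0,"dy":0.04,"dz":0,"rx":0,"ry":0,"rz":0,"hand":-1},{"dx":0,"dy":0.04,"dz":0,"rx":0,"ry":0,"rz":0,"hand":-1},{"dx":0,"dy":0.03,"dz":0,"rx":0,"ry":0,"rz":0,"hand":-1},{"dx":0,"dy":0,"dz":0,"rx":0,"ry":0,"rz":-0.0815,"hand":-1},{"dx":0,"dy":0,"dz":0,"rx":0,"ry":0,"rz":-0.0815,"hand":-1},{"dx":0,"dy":0,"dz":0,"rx":0,"ry":0.115,"rz":0,"hand":-1},{"dx":0,"dy":0,"dz":0,"rx":0,"ry":0,"rz":0,"hand":-1},{"dx":0,"dy":0,"dz":0,"rx":0,"ry":0,"rz":0,"hand":-1}]}}

```text
clock: 15.08
position: [0.4673, 0.2772, 0.1582]
eef_rot: [-0.049, 0.997, -0.003, -0.056]
ft_force: [-0.4, -0.5, 0.9]
gripper_width: 0.0154
finger_force: 30.0
```

```bash
cat > m.py <<'E'
from h import *
from station import state,cams
s=state();info(s);print(np.round(s['joints'],3))
R=Ro.from_quat(s['eef_rot']).as_matrix()
print('to target hover z=.05',(R.T@(np.array([.4545,.2848,.05])-s['position'])).round(4))
sd=cams.get_image('side');sc=cams.get_image('scene');pickle.dump((s,sd,sc),open('d7.pkl','wb'))
for n,c in (('side',sd),('scene',sc)):
    f=c['frame'];h=cv2.cvtColor(f,cv2.COLOR_BGR2HSV);m=cv2.inRange(h,(2,185,80),(13,255,255))
    k,l,st,ce=cv2.connectedComponentsWithStats(m)
    print(n,[(st[i].tolist(),ce[i].round(1).tolist()) for i in range(1,k) if st[i,4]>12])
    ax=s['position']+.0155*R[:,2]; th=np.radians(6.6)
    u=-R[:,0]*np.cos(th)+(-R[:,2])*np.sin(th)
    print(' light dir',u.round(3),'pred lens,grasp,tail',proj(c,[ax-.028*u,ax,ax+.092*u]).round(1).tolist())
E
python3 m.py
```

```text
15.075 pos [0.4673 0.2772 0.1582] x [-0.989 -0.098  0.113] y [-0.098  0.995  0.   ] z [-0.112 -0.011 -0.994] F [-0.4  -0.46  0.85] w 0.0154 ff 29.999892711639404
[-0.449  0.449 -0.151  1.853  0.015  0.943  1.071]
to target hover z=.05 [-0.0003  0.0088  0.1089]
side [([141, 137, 18, 8, 25], [149.9, 140.5])]
 light dir [0.995 0.098 0.002] pred lens,grasp,tail [[112.0, 160.7], [124.6, 155.0], [162.0, 138.3]]
scene [([350, 148, 14, 20, 132], [355.7, 157.8])]
 light dir [0.995 0.098 0.002] pred lens,grasp,tail [[348.3, 143.5], [351.2, 149.5], [361.9, 171.6]]
```

Run:
```python
from h import *
s,sd,sc=pickle.load(open('d7.pkl','rb'))
f=sd['frame'][128:165,105:172];h=cv2.cvtColor(f,cv2.COLOR_BGR2HSV)
m=cv2.inRange(h,(0,150,60),(13,255,255))
for r in range(0,37): print(''.join('#' if m[r,c] else '.' for c in range(67)))
ys,xs=np.nonzero(m[:, 30:]);print(cv2.fitLine(np.c_[xs,ys].astype(np.float32),2,0,.01,.01).ravel())
R=Ro.from_quat(s['eef_rot']).as_matrix();ax=s['position']+.0155*R[:,2]
for t in (-6,-3,0,3,6):
    u=Ro.from_rotvec(np.radians(t)*R[:,1]).apply([.995,.098,.002]);p=proj(sd,[ax+.03*u,ax+.09*u]);print(t,u.round(2),(p-[105,128]).round(1).tolist(),(p[1]-p[0])[1]/(p[1]-p[0])[0])
```

```text
...................................................................
...................................................................
...................................................................
...................................................................
...................................................................
...................................................................
...................................................................
...................................................................
...................................................................
...................................................###.............
................................................#######............
..............................................#########............
...........................................#############...........
.........................................###############...........
......................................##################...........
.....................................###################...........
............
[... 1104 characters left out ...]
.......................................
...................................................................
...................................................................
...................................................................
...................................................................
[ 0.9082331 -0.4184646 12.539216  16.544117 ]
-6 [0.99 0.1  0.11] [[32.2, 19.8], [55.6, 6.4]] -0.5728313876573554
-3 [0.99 0.1  0.05] [[32.3, 20.5], [56.0, 8.5]] -0.509156638037225
0 [1.  0.1 0. ] [[32.5, 21.3], [56.2, 10.6]] -0.44709316631157076
3 [ 0.99  0.1  -0.05] [[32.6, 22.0], [56.5, 12.8]] -0.3862514794707388
6 [ 0.99  0.1  -0.1 ] [[32.6, 22.8], [56.6, 15.0]] -0.3262705082499849
```

{"name": "arm_command", "arguments": {"plan": [{"dx":0,"dy":0.0088,"dz":0.03,"rx":0,"ry":-0.03,"rz":0,"hand":-1},{"dx":-0.0035,"dy":0,"dz":0.04,"rx":0,"ry":0,"rz":0,"hand":-1},{"dx":0,"dy":0,"dz":0.03,"rx":0,"ry":0,"rz":0,"hand":-1},{"dx":0,"dy":0,"dz":0.01,"rx":0,"ry":0,"rz":0,"hand":-1},{"dx":0,"dy":0,"dz":0.006,"rx":0,"ry":0,"rz":0,"hand":-1},{"dx":0,"dy":0,"dz":0.003,"rx":0,"ry":0,"rz":0,"hand":-1},{"dx":0,"dy":0,"dz":0.0,"rx":0,"ry":0,"rz":0,"hand":-1}]}}

```text
clock: 16.05
position: [0.4596, 0.2857, 0.0403]
eef_rot: [-0.049, 0.998, -0.002, -0.041]
ft_force: [-0.4, -0.0, 0.5]
gripper_width: 0.0156
finger_force: 30.0
```

```bash
python3 m.py
```

```text
16.05 pos [0.4596 0.2857 0.0403] x [-0.992 -0.098  0.083] y [-0.099  0.995  0.001] z [-0.082 -0.007 -0.997] F [-0.42 -0.01  0.54] w 0.0156 ff 29.999804198741913
[-0.491  0.612 -0.133  1.929  0.057  0.677  1.021]
to target hover z=.05 [ 0.0059 -0.0004 -0.0093]
side [([151, 187, 10, 6, 14], [155.0, 189.0])]
 light dir [0.995 0.098 0.032] pred lens,grasp,tail [[116.7, 213.5], [128.1, 206.8], [162.3, 186.6]]
scene [([345, 190, 14, 20, 134], [351.1, 200.3])]
 light dir [0.995 0.098 0.032] pred lens,grasp,tail [[343.9, 184.6], [346.5, 190.8], [356.2, 213.6]]
```

{"name": "arm_command", "arguments": {"plan": [{"dx":0,"dy":0,"dz":0.004,"rx":0,"ry":0,"rz":0,"hand":-1},{"dx":0,"dy":0,"dz":0.003,"rx":0,"ry":0,"rz":0,"hand":-1},{"dx":0,"dy":0,"dz":0.001,"rx":0,"ry":0,"rz":0,"hand":-1},{"dx":0,"dy":0,"dz":0,"rx":0,"ry":0,"rz":0,"hand":-1},{"dx":0,"dy":0,"dz":0,"rx":0,"ry":0,"rz":0,"hand":-1}]}}

```text
clock: 16.77
position: [0.4585, 0.2855, 0.0317]
eef_rot: [-0.049, 0.998, -0.002, -0.042]
ft_force: [0.3, 0.5, -0.6]
gripper_width: 0.0147
finger_force: 30.0
```

{"name": "arm_command", "arguments": {"plan": [{"dx":0,"dy":0,"dz":0.001,"rx":0,"ry":0,"rz":0,"hand":-1},{"dx":0,"dy":0,"dz":0,"rx":0,"ry":0,"rz":0,"hand":-1},{"dx":0,"dy":0,"dz":0,"rx":0,"ry":0,"rz":0,"hand":-1}]}}

```text
clock: 17.15
position: [0.4586, 0.2855, 0.031]
eef_rot: [-0.049, 0.998, -0.002, -0.042]
ft_force: [-0.1, -0.5, 3.5]
gripper_width: 0.0151
finger_force: 32.3
```

{"name": "arm_command", "arguments": {"plan": [{"dx":0,"dy":0,"dz":-0.0004,"rx":0,"ry":0,"rz":0,"hand":-0.62},{"dx":0,"dy":0,"dz":0,"rx":0,"ry":0,"rz":0,"hand":-0.58},{"dx":0,"dy":0,"dz":0,"rx":0,"ry":0,"rz":0,"hand":-0.5},{"dx":0,"dy":0,"dz":0,"rx":0,"ry":0,"rz":0,"hand":-0.3},{"dx":0,"dy":0,"dz":0,"rx":0,"ry":0,"rz":0,"hand":-0.1},{"dx":0,"dy":0,"dz":0,"rx":0,"ry":0,"rz":0,"hand":-0.1}]}}

```text
clock: 17.9
position: [0.4584, 0.2854, 0.031]
eef_rot: [-0.049, 0.998, -0.002, -0.042]
ft_force: [-0.3, -0.4, 2.1]
gripper_width: 0.0408
finger_force: 1.1
```

{"name": "arm_command", "arguments": {"plan": [{"dx":0,"dy":0,"dz":-0.01,"rx":0,"ry":0,"rz":0,"hand":-0.1},{"dx":0,"dy":0,"dz":-0.03,"rx":0,"ry":0,"rz":0,"hand":-0.1},{"dx":0,"dy":0,"dz":-0.04,"rx":0,"ry":0,"rz":0,"hand":-0.1},{"dx":0,"dy":0,"dz":-0.04,"rx":0,"ry":0,"rz":0,"hand":-0.1},{"dx":0.03,"dy":0,"dz":-0.04,"rx":0,"ry":0,"rz":0,"hand":-0.1},{"dx":0,"dy":0,"dz":0,"rx":0,"ry":0,"rz":0,"hand":-0.1}]}}

```text
clock: 18.65
position: [0.4421, 0.285, 0.1966]
eef_rot: [-0.05, 0.998, -0.0, -0.039]
ft_force: [0.1, 0.5, -1.0]
gripper_width: 0.0412
finger_force: 0.0
```

Run:
```python
from h import *
from station import state,cams
s=state();info(s)
for n in ('side','scene'):
    c=cams.get_image(n);h=cv2.cvtColor(c['frame'],cv2.COLOR_BGR2HSV);m=cv2.inRange(h,(2,185,80),(13,255,255))
    k,l,st,ce=cv2.connectedComponentsWithStats(m)
    print(n,[(st[i].tolist(),ce[i].round(1).tolist()) for i in range(1,k) if st[i,4]>12])
    print(' pred',proj(c,[(.4845-.06*.995,.288-.006,.013),(.4845,.288,.013),(.4845+.06*.995,.294,.013)]).round(0).tolist())
    d=pickle.load(open('d0.pkl','rb'))[n]['frame'] # grey tube unchanged?
    y,x=(slice(170,275),slice(105,180)) if n=='scene' else (slice(175,290),slice(310,425))
    print(' grey diff',cv2.absdiff(d[y,x],c['frame'][y,x]).mean())
```

```text
18.65 pos [0.4421 0.285  0.1966] x [-0.992 -0.1    0.079] y [-0.1    0.995  0.003] z [-0.079 -0.005 -0.997] F [ 0.06  0.5  -1.  ] w 0.0412 ff 0.0
side [([150, 193, 6, 7, 15], [152.6, 195.9]), ([133, 202, 10, 8, 20], [137.5, 205.2])]
 pred [[115.0, 219.0], [139.0, 206.0], [161.0, 193.0]]
 grey diff 11.786641461877757
scene [([342, 189, 15, 26, 175], [349.1, 201.8])]
 pred [[343.0, 187.0], [348.0, 201.0], [354.0, 217.0]]
 grey diff 12.63568253968254
```

{"name": "arm_command", "arguments": {"plan": [{"dx":0,"dy":0,"dz":0,"rx":0,"ry":0,"rz":0,"hand":-0.1},{"dx":0,"dy":0,"dz":0,"rx":0,"ry":0,"rz":0,"hand":-0.1},{"dx":0,"dy":0,"dz":0,"rx":0,"ry":0,"rz":0,"hand":-0.1},{"dx":0,"dy":0,"dz":0,"rx":0,"ry":0,"rz":0,"hand":-0.1}]}}

```text
clock: 19.25
position: [0.442, 0.2837, 0.1926]
eef_rot: [-0.049, 0.998, -0.002, -0.042]
ft_force: [0.5, 0.2, 0.3]
gripper_width: 0.0413
finger_force: 0.0
```

```bash
python3 -c "
from station import close_job
print(close_job())"
```

```text
the job is handed in; nothing more can be done
None
```

The job is handed in at about 19 s: the light lies in the tray (checked by colour in both cameras, released from an estimated 2 mm), drawn out twice because I set it back on the wires once to regrip it nearer the fingertips, and I never moved the arm to the grey-tabbed tube, though my image check that it hadn't shifted was inconclusive.

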